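# Check the lathe centres under the hand magnifier

## Robot

A 6-joint arm with a two-finger parallel gripper is mounted at the origin on the work surface. World frame = base frame: x ahead of the robot, y to its left, z up, the work surface at z = 0. Lengths are in m, angles in rad, forces in N, time in s.
With the tool pointing down it reaches from about 0.3 to 0.775 m from the base axis. Payload 14.6 kg.
Tool frame: the origin (TCP) lies midway between the tips of the shut fingers; the grasp point (between the pads) lies env.pinch_z behind it (env.pinch_z is the distance from the TCP to the grasp point, in m); z points along the fingers, y is the line along which they close (so a half turn about z gives the same grasp; the last joint's range is limited). The gripper opens to 85 mm and grips with 20 to 120 N. Pads are 22 mm wide; open, the fingers measure 114 mm over their backs; the gripper's body (76 mm by 85 mm) begins 54 mm behind the grasp point. The pads swing forward as they close: fully open they stand 13 mm farther back than shut.
Start: joints at [1.209, 0.3, 1.521, -0, 1.321, -0.067], TCP at [0.16, 0.526, 0.231] pointing down, gripper open.
Joint ranges: [-3.03, 3.03], [-0.79, 2.21], [0.23, 2.52], [-1.04, 4.18], [0, 3.07], [-2.55, 2.55]. Speed limits (rad/s): [2.22, 2.22, 2.57, 3.14, 3.14, 3.14].

## Interface

Orientations are given as a rotation vector (axis times angle).
In Python, from station import env gives the robot as it stands. The module is installed in compiled form; this text tells all that it offers. Calls block until the motion is done:
- env.movep(position, orientation): joint-space move of the TCP to a pose.
- env.move_linear(position, speed=0.15, ori=None, contact_N=None): straight line of the TCP; ori=None keeps the orientation; speed is the mean speed in m/s. With contact_N (N) it stops when the force on the tool has changed by that much, and returns True; else False.
- env.move_joints(angles): joint-space move.
- env.set_gripper(opening): opening from 0.0 (shut) to 1.0 (fully open); the grip force is fixed at half the most; returns when the fingers have stopped.
- env.wait(seconds).
- env.ik(position, orientation): joint angles nearest the present ones, or None.
- env.read_state(): the state.
- env.grab_frame(name): name is "side" or "top"; returns (picture, depth): 420x560x3 uint8, blue, green, red; 420x560 float32, m along the optical axis (not along the pixel's ray), 0 where there is no reading.
- env.camera_params(name): a dict with "K" (3x3 intrinsics, pixels), "k1" (the pictures are not rectified: a ray, as slopes to the right and down, at radius r is drawn at 1 + k1 r^2 times it, then the intrinsics apply), "world_from_camera" (4x4, takes a point from camera to world coordinates). Camera axes: x right, y down, z forward; pixel columns grow to the right and rows downward; lengths in m; the calibration is good to about 2 mm. A picture is of the moment at which its call begins. camera_params takes no time and is no camera call.
A pose or a line that the arm cannot do raises env.IKError and nothing moves.
- env.hand_in(): hands the job in; it is judged then, once.
Trained networks look in the newest picture that a camera, given by its name, has taken for a name from the list of things; names that differ only in an ending like _2 or _b are one class to them, and where a whole thing is asked for, a point or a joint stands for the part that bears it (a point fixed in the world has none). Each returns a list of dicts, best first, with "confidence" (0 to 1); they miss things now and then, are a little off and sometimes report something else, mostly with a low value. They report only what shows in the picture. A call takes as long as a camera call. They do not tell look-alikes from the thing itself.
- env.cut_out(thing, camera): "mask" (420x560 bool, what is visible of it) and "box" ([left, top, width, height] in pixels, round what is visible of it).
The state is a dict: "clock": time; "qpos": joint angles; "dq": joint speeds; "joint_efforts": joint torques, N m; "tool_pos": TCP position; "orientation": TCP orientation; "wrist_force": force on the tool from outside, world axes, zero at the start; "torque": the same for the moment, N m; "width": opening from 0.0 (shut) to 1.0 (fully open); "grip_force": force on a finger pad.
Only numpy, scipy, OpenCV 4.12 (cv2) and the standard library are available. Lean on these libraries where they do the work, as an engineer would, in place of code of your own. Each camera call takes 0.05 s, during which the arm holds its last target. There are 200 camera calls.

## Task

I want to see whether the two centres of the little bench lathe line up. Slide the tailstock along the bed until its point meets the headstock's point, then pick up the hand magnifier by its handle and hold it level over the two points, centred on them, about 20 mm above and touching nothing, with its handle square to the bed and pointing back to your side. Do not knock the magnifier against the lathe or disturb the other things on the bench, and finish still holding it there, steady, so that I can look.

Things in the scene. Friction and masses are not known exactly. Their poses are not given: they have to be found in the camera images.
- lathe: Small bench lathe, dark green castings, steel bed lying left to right before the robot, fixed. Origin on the bench right under where the two points meet; x square to the bed, away from the robot's side; y along the bed towards the headstock; z up. Turning axis at x 0, z 125 mm. Bed x -21 to 21, y -240 to 150, z 45 to 75 mm, on feet 70 mm wide (x). All other lathe sizes below are in this frame.
- points (a point): Tip of the headstock centre, where the two points meet, on the turning axis 125 mm above the bench. The slim centre (10 mm dia) runs from here to a spindle nose (26 mm dia) at y 30 mm. Axes as the lathe's.
- headstock_top (a point): Middle of the headstock's top, 155 mm above the bench. Headstock x -28 to 28, y 48 to 134 mm. Next to it a black belt cover, x -33 to 117, y 134 to 160, up to z 157 mm; grey motor behind, x 55 to 115, y 39 to 134, up to z 135 mm. Axes as the lathe's.
- tool_rest (a point): Middle of the top of the hand-rest, a fixed steel T bar in front of the points, 121 mm above the bench: x -40 to -32, y -13 to 37 mm in the lathe's frame; its post and shoe are below it. Axes as the lathe's.
- tailstock (a joint): Slide of the tailstock along the bed, in m: 0 is fully back from the headstock, 0.090 is its end, where the two points meet (it cannot go further). It moves towards the headstock, along the lathe's +y, stays where it is left and needs about 3 N, a little more when moved fast; its clamp is slack.
- tail_barrel (a point): Centre of the tailstock's round green barrel, moving with it: 32 mm dia, 66 mm long along the bed, 125 mm above the bench, nothing above it, on a web 26 mm wide; can be gripped across from above. Foot below: 52 mm across, top at 89 mm. Quill (14 mm dia) and centre reach 88 mm from here towards the headstock; behind, a 46 mm dia handwheel 47 to 56 mm from here. Axes as the lathe's.
- magnifier: Hand magnifier lying flat: glass lens in a brass rim 62 mm dia, 12 mm thick, dark straight handle. Origin: centre of the rim's underside (on the bench at the start); z up; the handle runs along its -x: thin neck from 29 mm, handle 49 to 139 mm from the origin, 18 mm wide (y), 14 mm thick (z 0 to 14). About 90 g, balance point about 50 mm from the origin towards the handle.
- handle (a point): A point on the magnifier's handle to grip it, 80 mm from the lens centre along -x, at mid thickness (7 mm above the rim's underside). Axes as the magnifier's.
- bur_block: Wooden block 60 x 80 x 40 mm with steel burs standing in it up to 81 mm above the bench; origin centre of its underside. Leave it alone.
- brass_slug: Upright piece of brass bar, 32 mm in diameter and 55 mm tall; origin centre of its underside. Leave it alone.
- blue_dish: Shallow blue plastic dish, 84 mm in diameter and 18 mm tall; origin centre of its underside. Leave it alone.
There are look-alikes about, which are no part of the job. There is more than one size of the magnifier; the job needs the larger.

How it is judged:
On the way, in this order (a step that is already met when the one before it is completed fails the run):
1. the tailstock is slid up until the points meet (value of joint tailstock above 0.0875 m), for 0.2 s.
2. the magnifier is held in the gripper, clear of the bench (height (world z) of magnifier above 0.06 m and contact force between the fingers and magnifier above 1 N), for 0.2 s.
At the end, for the whole second after the job is handed in: Tailstock point within 2.5 mm of the meeting; magnifier held steady, lens centre within 9 mm of the points from above, underside 9 to 32 mm above them, level within 0.2 rad, handle square to the bed within 0.26 rad on the robot side; neither magnifier nor robot touches the lathe (value of joint tailstock above 0.0875 m and horizontal distance between magnifier and points below 0.009 m and z of magnifier in the frame of points between 0.009 and 0.032 m and angle between magnifier's own z axis and vertical below 0.2 rad and angle between the x axis of magnifier and the x axis of lathe, either way round below 0.26 rad and x of handle in the frame of lathe below -0.04 m and contact force between the fingers and magnifier above 1 N and contact force between magnifier and lathe below 0.2 N and contact force between each of the fingers, the arm and lathe below 0.5 N and linear speed of magnifier below 0.02 m/s); the arm keeps its last pose, push and grip.
It fails at once if the magnifier is knocked against the lathe (more than 1 N) (contact force between magnifier and lathe above 1 N).
It fails at once if the block of burs is disturbed (moved more than 15 mm) (distance of bur_block from where it was at the start of the episode above 0.015 m).
It fails at once if the brass bar is disturbed (moved more than 15 mm) (distance of brass_slug from where it was at the start of the episode above 0.015 m).
It fails at once if the blue dish is disturbed (moved more than 15 mm) (distance of blue_dish from where it was at the start of the episode above 0.015 m).
It also fails if it takes over 48 s, if anything falls off the work surface, if the arm or the gripper's body presses on something with over 40 N, if the wrist force passes 120 N, or if a joint passes its speed limit or range.

## Working session

There is one attempt and no reset: what is moved stays moved. The work goes in short steps, each a Python script; the robot and the scene stay as the last script left them, time stands still between calls to the robot, and variables do not carry over. Pictures are saved under pics/ and viewed, at most 10 in all, crops included, and the job is handed in when it is done.

```bash
mkdir -p pics; cat > h.py <<'E'
import numpy as np, cv2
from station import env
def pix2world(name, uv, z):
    """pixels (N,2) + depth (N,) -> world"""
    p=env.camera_params(name); K=np.array(p["K"]); T=np.array(p["world_from_camera"])
    uv=np.asarray(uv,float).reshape(-1,2)
    d=cv2.undistortPoints(uv[:,None,:],K,np.array([p["k1"],0,0,0,0.]))[:,0]
    z=np.asarray(z,float).reshape(-1,1)
    return np.hstack([d*z,z])@T[:3,:3].T+T[:3,3]
def cloud(name, depth, mask=None):
    m=depth>0
    if mask is not None: m&=mask
    v,u=np.nonzero(m); return pix2world(name,np.c_[u,v],depth[v,u]), np.c_[u,v]
E
python3 - <<'E'
from h import *
print(env.read_state()["clock"],env.pinch_z)
for n in ("top","side"):
    im,d=env.grab_frame(n); cv2.imwrite(f"pics/{n}0.png",im); np.save(f"{n}0.npy",d)
    p=env.camera_params(n); print(n,np.round(p["world_from_camera"],3).tolist(),p["K"][0][0],p["k1"])
    for t in ("lathe","tailstock","magnifier","bur_block","brass_slug","blue_dish","tail_barrel"):
        for r in env.cut_out(t,n):
            P,_=cloud(n,d,r["mask"])
            if len(P): print(t,round(r["confidence"],2),r["box"],"med",np.round(np.median(P,0),3),"min",np.round(P.min(0),3),"max",np.round(P.max(0),3))
            np.save(f"m_{n}_{t}_{r['box'][0]}.npy",r["mask"])
E
```

```text
0.0 0.0187
top [[-0.003, -0.986, 0.165, 0.322], [-1.0, 0.005, 0.013, -0.072], [-0.014, -0.165, -0.986, 1.199], [0.0, 0.0, 0.0, 1.0]] 485.9303959380604 0.046585158101688076
lathe 0.71 [173.4, 104.4, 179.6, 83.5] med [0.615 0.062 0.126] min [ 0.561 -0.239 -0.007] max [0.802 0.208 0.163]
tailstock 0.93 [277.3, 152.9, 67.5, 32.9] med [ 0.604 -0.139  0.133] min [ 0.563 -0.208  0.001] max [ 0.651 -0.056  0.151]
magnifier 0.83 [311.4, 274.4, 39.9, 35.1] med [ 0.328 -0.191  0.008] min [ 0.275 -0.225 -0.004] max [ 0.356 -0.125  0.015]
magnifier 0.7 [289.6, 224.1, 71.0, 26.3] med [ 0.454 -0.196  0.011] min [ 0.416 -0.24   0.002] max [ 0.476 -0.076  0.02 ]
magnifier 0.53 [278.2, 151.0, 69.9, 35.0] med [ 0.604 -0.139  0.133] min [ 0.568 -0.209 -0.005] max [ 0.665 -0.056  0.151]
bur_block 0.92 [168.1, 226.5, 37.3, 29.6] med [0.435 0.164 0.04 ] min [ 0.398  0.121 -0.005] max [0.476 0.22  0.083]
brass_slug 0.55 [245.5, 228.1, 14.6, 16.1] med [0.444 0.012 0.055] min [ 0.43  -0.002  0.002] max [0.461 0.028 0.06 ]
blue_dish 0.75 [246.7, 227.4, 12.5, 16.8] med [0.445 0.012 0.055] min [ 0.431 -0.     0.
[... 1057 characters left out ...]
 [238.2, 182.2, 26.5, 29.6] med [0.438 0.141 0.039] min [ 0.4    0.117 -0.002] max [0.476 0.278 0.083]
bur_block 0.97 [236.3, 179.5, 29.1, 32.2] med [0.438 0.144 0.039] min [ 0.396  0.117 -0.002] max [0.478 0.286 0.083]
brass_slug 0.78 [247.4, 218.9, 15.4, 27.2] med [0.448 0.002 0.04 ] min [ 0.431 -0.006  0.001] max [0.463 0.083 0.059]
brass_slug 0.7 [309.0, 150.9, 67.3, 153.7] med [0.62  0.047 0.111] min [ 0.566 -0.232 -0.003] max [0.797 0.438 0.161]
blue_dish 0.77 [251.4, 362.8, 50.0, 38.4] med [ 0.476 -0.373  0.011] min [ 0.435 -0.418 -0.003] max [ 0.515 -0.336  0.022]
tail_barrel 0.59 [314.4, 214.1, 37.2, 60.3] med [ 0.606 -0.162  0.13 ] min [ 0.566 -0.213 -0.002] max [0.673 0.07  0.15 ]
```

```bash
python3 - <<'E'
from h import *
im=cv2.imread("pics/top0.png"); cv2.imwrite("pics/crop0.png",cv2.resize(im[95:320,160:440],None,fx=2.8,fy=2.6,interpolation=cv2.INTER_CUBIC))
d=np.load("top0.npy")
P,uv=cloud("top",d)
def sel(lo,hi): 
    return P[np.all((P>lo)&(P<hi),1)]
# bed top edges z~.075 ; barrel top z>.135
B=sel([.5,-.25,.066],[.7,.05,.084]);
for y in np.arange(-.24,.06,.02):
    b=B[abs(B[:,1]-y)<.01]; t=sel([.5,y-.01,.1],[.72,y+.01,.17])
    print(round(y,2),len(b),np.round([b[:,0].min(),b[:,0].max()],3) if len(b) else '',len(t),np.round([*np.median(t,0),t[:,0].min(),t[:,0].max(),t[:,2].max()],3) if len(t) else '')
H=sel([.5,.02,.145],[.85,.3,.17]); print("head/belt top min max",np.round(H.min(0),3),np.round(H.max(0),3))
print(cv2.minAreaRect((H[:,:2]*1000).astype(np.float32)))
for y in np.arange(.04,.24,.01):
    h=H[abs(H[:,1]-y)<.005]
    if len(h): print(round(y,2),np.round([h[:,0].min(),h[:,0].max(),np.median(h[:,2])],3),end=';')
print()
for k in (311,289):
    m=np.load(f"m_top_magnifier_{k}.npy"); Q,u=cloud("top",d,m); Q=Q[(Q[:,2]>.0035)&(Q[:,2]<.03)]
    r=cv2.minAreaRect((Q[:,:2]*1000).astype(np.float32)); print(k,r)
E
```

```text
-0.24 0  0 
-0.22 125 [0.586 0.628] 0 
-0.2 92 [0.586 0.628] 41 [ 0.607 -0.196  0.116  0.588  0.626  0.151]
-0.18 84 [0.587 0.614] 118 [ 0.605 -0.184  0.137  0.586  0.628  0.15 ]
-0.16 19 [0.561 0.606] 128 [ 0.606 -0.159  0.138  0.594  0.624  0.145]
-0.14 24 [0.563 0.59 ] 133 [ 0.606 -0.139  0.139  0.595  0.624  0.146]
-0.12 6 [0.585 0.588] 132 [ 0.606 -0.119  0.138  0.595  0.626  0.146]
-0.1 81 [0.587 0.619] 76 [ 0.61  -0.103  0.133  0.597  0.627  0.143]
-0.08 94 [0.592 0.619] 48 [ 0.612 -0.08   0.131  0.606  0.619  0.135]
-0.06 126 [0.593 0.633] 35 [ 0.614 -0.063  0.13   0.609  0.62   0.135]
-0.04 140 [0.594 0.637] 1 [ 0.615 -0.049  0.125  0.615  0.615  0.125]
-0.02 154 [0.595 0.637] 0 
-0.0 153 [0.594 0.645] 16 [0.581 0.005 0.119 0.578 0.585 0.125]
0.02 64 [0.569 0.647] 77 [0.582 0.021 0.121 0.574 0.622 0.134]
0.04 84 [0.57  0.645] 169 [0.619 0.046 0.128 0.577 0.719 0.141]
head/belt top min max [0.591 0.055 0.145] [0.742 0.171 0.163]
((664.1547241210938, 110.769775390625), (115.47855377197266, 151.20909118652344), 87.16341400146484)
0.06 [0.593 0.645 0.152];0.07 [0.592 0.648 0.155];0.08 [0.593 0.652 0.155];0.09 [0.592 0.651 0.155];0.1 [0.594 0.65  0.155];0.11 [0.593 0.65  0.155];0.12 [0.594 0.65  0.155];0.13 [0.595 0.65  0.155];0.14 [0.596 0.739 0.154];0.15 [0.591 0.742 0.157];0.16 [0.591 0.741 0.157];0.17 [0.595 0.728 0.154];Traceback (most recent call last):
  File "<stdin>", line 19, in <module>
    fid = stack.enter_context(open(os.fspath(file), "rb"))
                              ~~~~^^^^^^^^^^^^^^^^^^^^^^^
FileNotFoundError: [Errno 2] No such file or directory: 'm_top_magnifier_311.npy'
```

View pics/crop0.png

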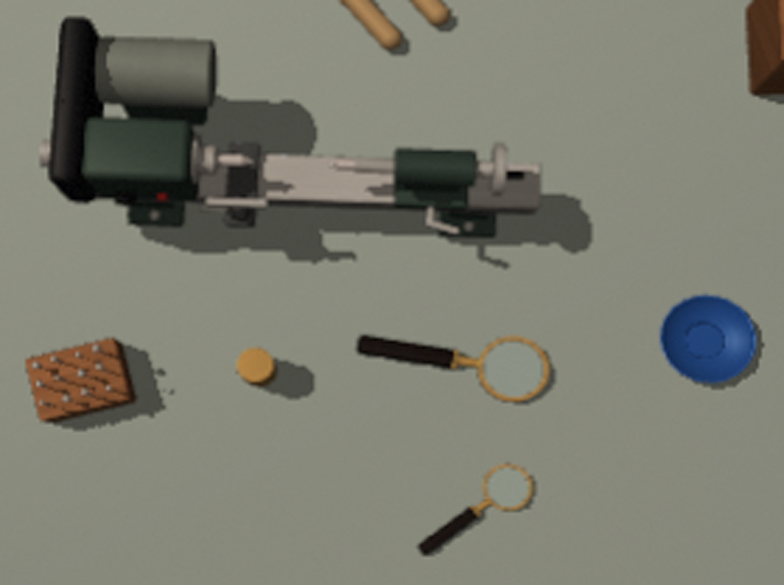

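The crop shows two magnifiers: A has its rim at crop (513,369), full-frame about (343,237). B has its rim at crop (508,487), full-frame about (341,282). A is clearly larger (about 65 mm rim and 130 mm+ long, against about 45 mm), so A is the one to pick up. The lathe fits as origin ≈ (0.617, 0.009) with yaw ≈ -0.05, and the tailstock is at about 0.03. I'll push the tailstock first.

```bash
cat >> h.py <<'E'
from scipy.spatial.transform import Rotation as R
YAW=-0.0495; O=np.array([.617,.009,0]); LX=np.array([np.cos(YAW),np.sin(YAW),0]); LY=np.array([-LX[1],LX[0],0])
def L(x,y,z): return O+x*LX+y*LY+np.array([0,0,z])
def down(ydir):
    y=np.array([ydir[0],ydir[1],0.]); y/=np.linalg.norm(y); z=np.array([0,0,-1.])
    return R.from_matrix(np.c_[np.cross(y,z),y,z]).as_rotvec()
def w2pix(name,P):
    p=env.camera_params(name); T=np.linalg.inv(p["world_from_camera"])
    return cv2.projectPoints(np.asarray(P,float).reshape(-1,1,3),cv2.Rodrigues(T[:3,:3])[0],T[:3,3],np.array(p["K"]),np.array([p["k1"],0,0,0,0.]))[0][:,0]
E
python3 - <<'E'
from h import *
d=np.load("top0.npy"); im=cv2.imread("pics/top0.png")
print("tip px",w2pix("top",L(0,0,.125)),w2pix("side",L(0,0,.125)))
P,uv=cloud("top",d); q=(P-O)@np.c_[LX,LY,[0,0,1]]
b=q[(abs(q[:,0])<.013)&(q[:,2]>.134)&(q[:,2]<.146)&(q[:,1]<-.04)&(q[:,1]>-.19)]
print("barrel y",np.percentile(b[:,1],[1,50,99]),"x",b[:,0].min(),b[:,0].max())
yc=np.percentile(b[:,1],[1,99]).mean()
# magnifier A from the first picture: dark handle, and hsv of rim
x0,y0,x1,y1=284,218,366,256
sub=im[y0:y1,x0:x1].astype(int); dark=(sub.max(2)<55)
n,l,s,c=cv2.connectedComponentsWithStats(dark.astype(np.uint8)); k=1+np.argmax(s[1:,4])
hp=np.argwhere(l==k)[:,::-1]+[x0,y0]
def plane(uv,h):
    a=pix2world("top",uv,np.ones(len(uv))); c0=np.array(env.camera_params("top")["world_from_camera"])[:3,3]
    t=(h-c0[2])/(a-c0)[:,2]; return c0+(a-c0)*t[:,None]
H=plane(hp,.012)
brass=(sub[:,:,2]-sub[:,:,0]>45); rp=np.argwhere(brass)[:,::-1]+[x0,y0]; Rm=plane(rp,.011)
print("handle",s[k],H.mean(0),cv2.minAreaRect((H[:,:2]*1000).astype(np.float32)))
Rr=Rm[Rm[:,1]<-.165]; c,r=cv2.minEnclosingCircle((Rr[:,:2]*1000).astype(np.float32)); print("rim",len(Rr),c,r)
for s_ in (1,-1): print(s_,env.ik(L(0,yc,.2),down(s_*LX)))
E
```

```text
tip px [[250.50391725 157.36699043]] [[328.39376252 198.47667319]]
barrel y [-0.18115198 -0.14441361 -0.09814259] x -0.012818482881518944 0.012919804921131922
handle [  4   6  34  13 238] [ 0.46347703 -0.11655772  0.012     ] ((463.49310302734375, -116.23779296875), (82.64852905273438, 17.67605972290039), 79.39382934570312)
rim 160 (447.0056457519531, -203.07177734375) 38.02970504760742
1 [-2.69388150e-01  4.89607324e-01  1.33218612e+00 -4.44089210e-16
  1.31979921e+00 -2.19888150e-01]
-1 None
```

```bash
python3 - <<'E'
from h import *
o=down(LX)
env.movep(L(0,-.143,.25),o)
env.move_linear(L(0,-.143,.15),.15)
print(env.move_linear(L(0,-.143,.104),.05,contact_N=10), env.read_state()["tool_pos"])
env.set_gripper(0); s=env.read_state(); print("width",s["width"],s["grip_force"],s["wrist_force"],s["clock"])
a=s["tool_pos"]; r=env.move_linear(np.array(a)+.080*LY,.05,contact_N=14); s=env.read_state()
print(r,np.dot(np.array(s["tool_pos"])-a,LY),s["wrist_force"],s["clock"])
im,d=env.grab_frame("top"); cv2.imwrite("pics/push.png",cv2.resize(im[130:200,210:350],None,fx=5,fy=5,interpolation=cv2.INTER_CUBIC))
E
```

```text
False [ 0.61008948 -0.13387837  0.10435296]
width 0.3593870252018085 62.21828520298004 [17.96124743 -0.73007799 -3.42696954] 6.0417
True 0.05005587152387555 [1.29934241 2.98161961 4.95292685] 7.0417
```

View pics/push.png

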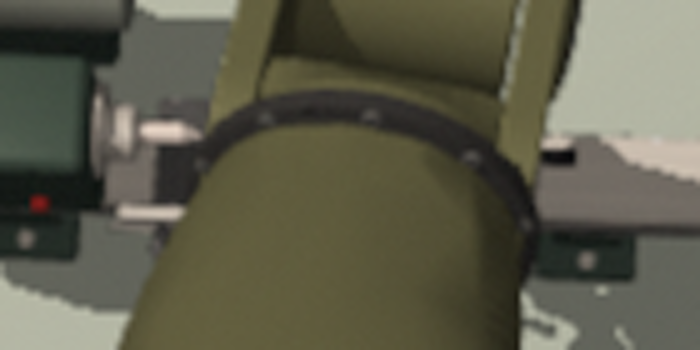

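The arm hides the points at crop (205,135). The stop came from the side load easing off (18 N to 1 N in x), so the tailstock may not be at its end yet. I'll keep pushing from here.

```bash
python3 - <<'E'
from h import *
a=np.array(env.read_state()["tool_pos"])
for i in range(2):
    b=np.array(env.read_state()["tool_pos"])
    r=env.move_linear(b+.03*LY,.03,contact_N=15); s=env.read_state()
    print(r,np.dot(np.array(s["tool_pos"])-a,LY),np.dot(s["wrist_force"],LY),s["wrist_force"],s["clock"], (np.array(s["tool_pos"])-O)@LY)
E
```

```text
True 0.010172435242154242 -3.0170817289017045 [ 0.33052071 -3.03715596  3.97121387] 7.6417 -0.08319980272320399
True 0.010116068743014838 -1.6226009463065347 [ 0.40188212 -1.6445003   3.74019835] 7.9333 -0.08325616922234338
```

```bash
python3 - <<'E'
from h import *
env.set_gripper(1.0); p=np.array(env.read_state()["tool_pos"])
env.move_linear(p+[0,0,.13],.2)
hd=np.array([.184,.983,0]); hd/=np.linalg.norm(hd); g=np.array([.4635,-.1166,0])-.014*hd
np.savez("g.npz",hd=hd,g=g); o=down([hd[1],-hd[0]])
env.set_gripper(.55)
env.movep(g+[0,0,.12],o)
s=env.read_state(); print(s["clock"],s["tool_pos"],s["qpos"],s["wrist_force"])
print(env.ik(L(-.08,0,.2),down(LY)))
im,d=env.grab_frame("side"); cv2.imwrite("pics/s1.png",cv2.resize(im[170:340,200:400],None,fx=3.5,fy=3.5,interpolation=cv2.INTER_CUBIC))
print(w2pix("side",[g+[0,0,.007],g-.08*hd+[0,0,.012],g+.059*hd+[0,0,.007],L(0,0,.125)]))
im,d=env.grab_frame("top"); cv2.imwrite("pics/t1.png",cv2.resize(im[130:260,210:370],None,fx=4.5,fy=4.5,interpolation=cv2.INTER_CUBIC))
print(w2pix("top",[g+[0,0,.014],g-.08*hd+[0,0,.012],L(0,0,.125)]))
E
```

```text
10.6 [ 0.46217427 -0.13053782  0.12101238] [-3.51586330e-01  2.73542471e-01  1.83356582e+00  6.92143993e-05
  1.03248023e+00 -1.66930956e-01] [ 0.0410651  -0.9646583  -0.25540255]
[-4.40549838e-02  2.99206250e-01  1.59684195e+00 -4.44089210e-16
  1.24554445e+00 -1.56535131e+00]
[[262.64280221 281.8833858 ]
 [256.78580723 308.3224953 ]
 [266.49600041 263.25903629]
 [328.39376252 198.47667319]]
[[310.20767558 230.81060083]
 [342.44308343 236.7623146 ]
 [250.50391725 157.36699043]]
```

View pics/s1.png

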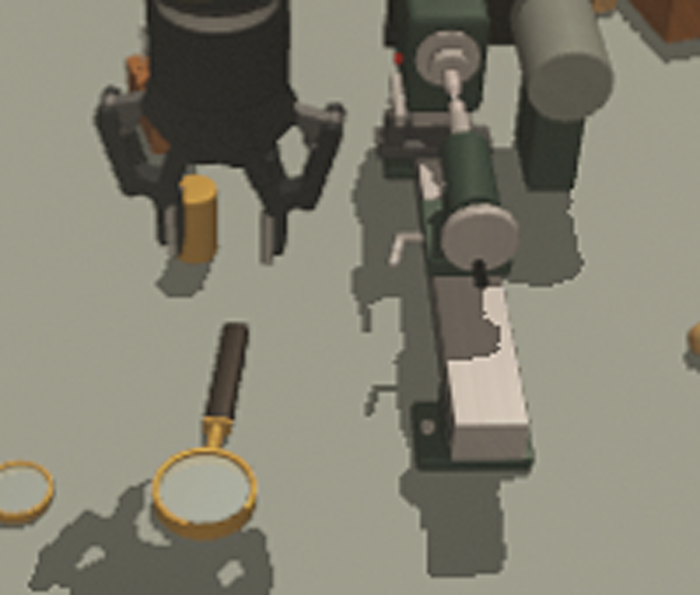

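View pics/t1.png

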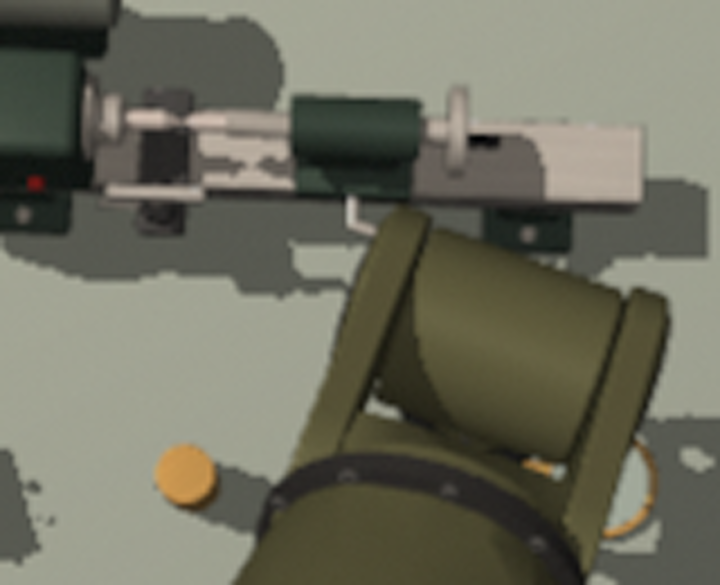

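The points now meet at top crop (184,121), full-frame (251,157), within 1 px of the model. The side view shows the larger magnifier's handle at crop (222,390), right where I predicted the grip. I'll grasp it and lift.

```bash
python3 - <<'E'
from h import *
z=np.load("g.npz"); g,hd=z["g"],z["hd"]
env.move_linear(g+[0,0,.04],.15)
print(env.move_linear(g+[0,0,.003],.04,contact_N=8), env.read_state()["tool_pos"])
env.set_gripper(0); s=env.read_state(); print("width",s["width"],s["grip_force"],s["wrist_force"],s["clock"])
env.move_linear(g+[0,0,.10],.1); env.move_linear(g+[0,0,.24],.2)
s=env.read_state(); print("width",s["width"],s["grip_force"],s["clock"])
env.movep(L(-.08,0,.24),down(LY)); s=env.read_state(); print(s["clock"],s["tool_pos"],s["qpos"])
for n in ("side","top"):
    im,d=env.grab_frame(n); cv2.imwrite(f"pics/{n}2.png",im); np.save(f"{n}2.npy",d)
    u=w2pix(n,[L(0,0,.25),L(0,0,.235)]).round(1); print(n,u.tolist()); c=u[0].astype(int)
    cv2.imwrite(f"pics/{n}2c.png",cv2.resize(im[max(0,c[1]-60):c[1]+60,c[0]-80:c[0]+80],None,fx=5,fy=5,interpolation=cv2.INTER_CUBIC))
E
```

```text
False [ 0.4610694  -0.1304252   0.00319828]
width 0.18860995810928183 59.50613737106323 [-0.8664636   0.43897693  6.60187661] 12.8333
width 0.1935121596485088 58.63355755805969 14.8
16.0667 [0.53688649 0.01266564 0.23948136] [-4.45817808e-02  2.65087900e-01  1.54618281e+00 -8.20758517e-05
  1.33126834e+00 -1.56401694e+00]
side [[332.8, 150.4], [332.2, 156.6]]
top [[246.0, 140.9], [246.6, 143.1]]
```

View pics/top2c.png

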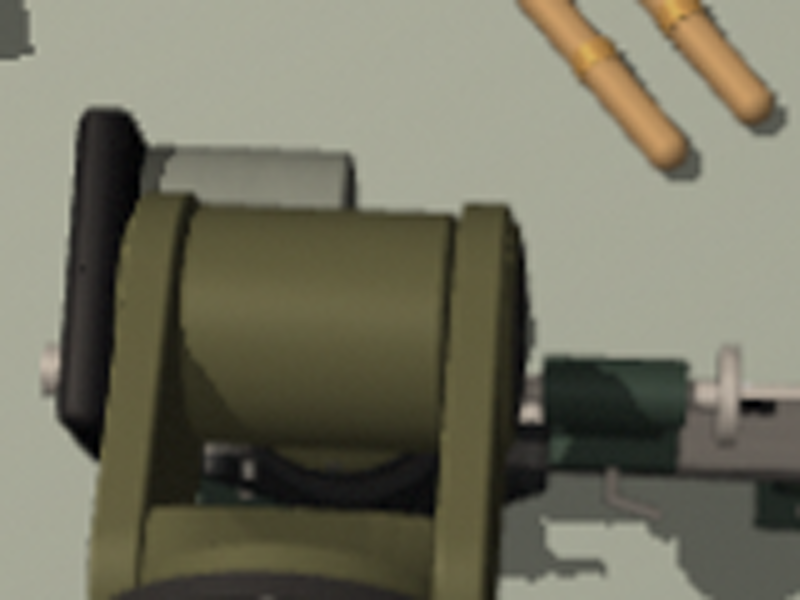

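View pics/side2c.png

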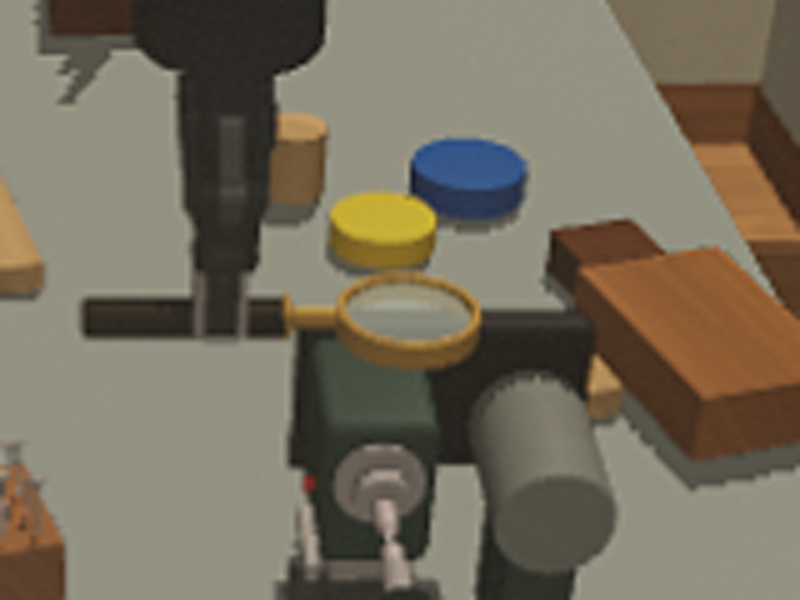

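The magnifier is held level, with its handle toward the robot and its rim at side crop (408,318), full-frame (333.6,153.6). In the top view the arm hides it. I'll measure the rim from the side depth image and correct from that.

```bash
cat >> h.py <<'E'
def rim(im,d,zlo,zhi):
    P,uv=cloud("side",d); c=im[uv[:,1],uv[:,0]].astype(int); q=(P-O)@np.c_[LX,LY,[0,0,1]]
    br=(c[:,2]-c[:,0]>40)&(q[:,2]>zlo)&(q[:,2]<zhi)&(abs(q[:,1])<.05)
    b=q[br&(q[:,0]>-.045)&(q[:,0]<.05)]; r=b[np.hypot(*(b[:,:2]-np.median(b[:,:2],0)).T)>.0]
    mask=np.zeros(d.shape,np.uint8); s=uv[br&(q[:,0]>-.026)&(q[:,0]<.05)]; mask[s[:,1],s[:,0]]=1
    from scipy.optimize import least_squares
    t=b[b[:,0]>-.027]
    f=least_squares(lambda v:np.hypot(t[:,0]-v[0],t[:,1]-v[1])-.030,[0,0],loss="soft_l1",f_scale=.002).x
    A=np.linalg.lstsq(np.c_[t[:,:2],np.ones(len(t))],t[:,2],rcond=None)[0]
    h=q[(c.max(1)<60)&(q[:,2]>zlo)&(q[:,2]<zhi)&(abs(q[:,1])<.03)&(q[:,0]<-.045)&(q[:,0]>-.15)]
    far=h[h[:,0]<-.1]; near=h[h[:,0]>-.066]
    print("rim n",len(t),"centre",f.round(4),"x",t[:,0].min().round(4),t[:,0].max().round(4),"y",t[:,1].min().round(4),t[:,1].max().round(4),"z",np.percentile(t[:,2],[2,50,98]).round(4),"slopes",A[:2].round(3))
    print("handle far",len(far),np.median(far,0).round(4) if len(far) else "", "near",len(near),np.median(near,0).round(4) if len(near) else "", "x",h[:,0].min() if len(h) else "")
    print("brass px box",s.min(0),s.max(0))
    return f
E
python3 - <<'E'
from h import *
rim(cv2.imread("pics/side2.png"),np.load("side2.npy"),.22,.27)
# predicted outline of a rim centred at L(0,0): silhouette box
a=np.linspace(0,6.283,90)
pts=[L(.031*np.cos(t),.031*np.sin(t),z) for t in a for z in (.2365,.2485)]; u=w2pix("side",pts); print("pred box",u.min(0),u.max(0))
E
```

```text
rim n 220 centre [ 0.0009 -0.0007] x -0.0265 0.0309 y -0.0322 0.0313 z [0.2374 0.2464 0.25  ] slopes [-0.001  0.07 ]
handle far 108 [-0.1178 -0.0077  0.2476] near 39 [-0.0591 -0.0078  0.2473] x -0.13460460006320663
brass px box [320 144] [347 163]
pred box [317.70311916 143.88523497] [347.44154627 163.60738909]
```

```bash
python3 - <<'E'
from h import *
d=np.load("side2.npy"); P,uv=cloud("side",d); q=(P-O)@np.c_[LX,LY,[0,0,1]]
def b(n,m): print(n,m.sum(),np.percentile(q[m],[1,50,99],axis=0).round(4).tolist())
b("bed end",(q[:,2]>.05)&(q[:,2]<.08)&(q[:,1]<-.2)&(abs(q[:,0])<.04))
b("headtop",(q[:,2]>.15)&(q[:,2]<.16)&(q[:,1]>.05)&(q[:,1]<.125)&(abs(q[:,0])<.04))
b("wheel",(q[:,2]>.1)&(q[:,2]<.155)&(q[:,1]<-.13)&(q[:,1]>-.16)&(abs(q[:,0])<.035))
b("barrel",(q[:,2]>.128)&(q[:,2]<.15)&(q[:,1]<-.06)&(q[:,1]>-.115)&(abs(q[:,0])<.03))
b("quill",(q[:,2]>.124)&(q[:,2]<.14)&(q[:,1]<-.005)&(q[:,1]>-.05)&(abs(q[:,0])<.02))
b("centre",(q[:,2]>.124)&(q[:,2]<.14)&(q[:,1]<.025)&(q[:,1]>0)&(abs(q[:,0])<.02))
E
```

```text
bed end 510 [[-0.0183, -0.24, 0.0507], [0.0016, -0.2305, 0.0741], [0.0238, -0.2011, 0.0778]]
headtop 347 [[-0.0251, 0.0504, 0.1504], [-0.0021, 0.0771, 0.1557], [0.0282, 0.1221, 0.1581]]
wheel 359 [[-0.019, -0.158, 0.1064], [0.0022, -0.1412, 0.1289], [0.0234, -0.1333, 0.1487]]
barrel 237 [[-0.013, -0.1143, 0.129], [-0.0003, -0.089, 0.1394], [0.0165, -0.0605, 0.1435]]
quill 46 [[-0.0041, -0.0432, 0.1246], [0.0006, -0.028, 0.131], [0.0075, -0.0068, 0.1344]]
centre 25 [[-0.0026, 0.0027, 0.1261], [0.0017, 0.0118, 0.1294], [0.0067, 0.0229, 0.1325]]
```

In the side camera the lathe axis reads about +2 mm in x and the rim +1 mm, so the lens is centred to about 1 mm. I'll shift it +1 mm, lower it straight down and check.

```bash
python3 - <<'E'
from h import *
print(env.move_linear(L(-.079,0,.18),.08), env.move_linear(L(-.079,0,.149),.03,contact_N=3))
env.wait(.5); s=env.read_state(); print(s["clock"],s["tool_pos"],s["wrist_force"],s["width"],s["grip_force"],np.abs(s["dq"]).max())
im,d=env.grab_frame("side"); cv2.imwrite("pics/side3.png",cv2.resize(im[130:250,260:400],None,fx=5,fy=5,interpolation=cv2.INTER_CUBIC))
rim(im,d,.143,.175)
E
```

```text
False False
18.75 [0.53810496 0.01290508 0.14902478] [ 0.44292361 -0.15860779 -1.17148661] 0.18831103736550311 58.62787842750549 0.0021495542310658103
rim n 228 centre [ 0.002  -0.0003] x -0.0267 0.0331 y -0.0329 0.0315 z [0.1466 0.1559 0.1595] slopes [0.009 0.072]
handle far 85 [-0.1171 -0.0083  0.1555] near 29 [-0.0575 -0.0076  0.1542] x -0.1327396784882565
brass px box [318 179] [344 198]
```

View pics/side3.png

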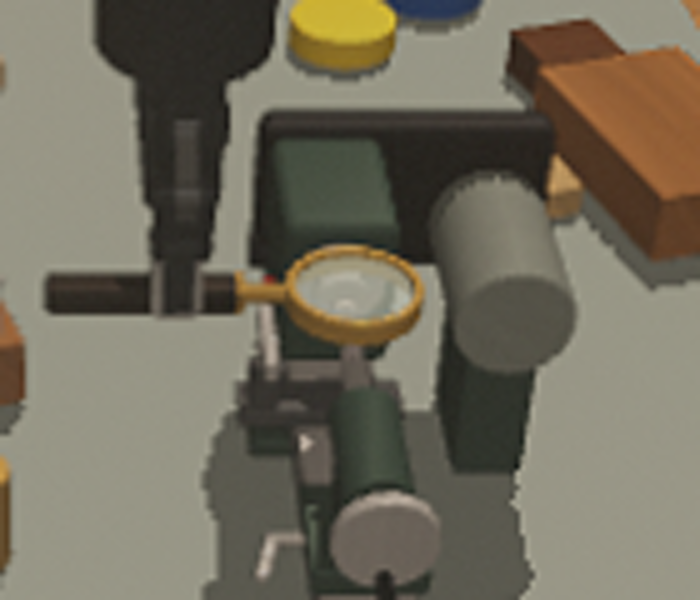

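The rim is at crop (355,295), centred over the turning axis (measured +2 mm in x, the same as the axis reads in this camera). It is level, with its underside about 20 mm above the points, the handle square to the bed and nothing touching, so I'm handing in.

```bash
python3 -c "
from station import env
print(env.hand_in())"
```

```text
the job is handed in; nothing more can be done
None
```

I slid the tailstock up until the points met and handed in with the larger magnifier held steady about 20 mm above them: centred to within about 1–2 mm by my measurements, level, handle square to the bed on the robot's side, touching nothing (no verdict was returned).

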